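# Pin up the tilting counter sign

## Robot

A 6-joint arm with a two-finger parallel gripper is mounted at the origin on a cart in front of the work surface, level with it; the furniture and walls round the work are solid. World frame = base frame: x ahead of the robot, y to its left, z up, the work surface at z = 0. Lengths are in m, angles in rad, forces in N, time in s.
With the tool pointing down it reaches from about 0.35 to 0.975 m from the base axis. Payload 4.9 kg.
Tool frame: the origin (TCP) lies at the very end of the fingers, on their centre line; the grasp point (between the pads) lies 19 mm behind it; z points along the fingers, y is the line along which they close (so a half turn about z gives the same grasp; the last joint's range is limited). The gripper opens to 85 mm and grips with 20 to 120 N. Pads are 22 mm wide; open, the fingers measure 114 mm over their backs; the gripper's body (76 mm by 85 mm) begins 54 mm behind the grasp point. The pads swing forward as they close: fully open they stand 13 mm farther back than shut.
Start: joints at [-1.227, 0.053, 1.613, -0, 1.476, -0.119], TCP at [0.279, -0.559, 0.196] pointing down, gripper open.
Joint ranges: [-3.01, 3.01], [-1.01, 2.22], [0.06, 2.58], [-1.02, 4.17], [0.09, 2.62], [-3.14, 3.14]. Speed limits (rad/s): [2.57, 2.57, 3.14, 3.14, 3.14, 3.14].

## Interface

Orientations are given as a unit quaternion [w, x, y, z].
In Python, from plant import manip, vision, order gives the robot as it stands.
- The arm moves only by the tool play_rows, never from a script. Its argument "steps" is a list that holds one entry, the list of rows, each a list of 6 numbers: the shift along the tool's x, y, z in mm, then the turn, a rotation vector about the tool's x, y, z in degrees. A call has 1 to 12 rows; each row is the pose to reach, as a shift and turn from the pose commanded when the call began, along the tool's axes at that moment; what a row does not reach only later rows make up. A row lasts 1/12 s, in which the tool goes at most 41.7 mm and 7.16 degrees, less where a joint would pass 70% of its speed; a pose out of reach is approached as far as the arm can. A call with a gripper value outside its range is refused whole. "claw" is the gripper's target within -1 to 1 (fully open at 1, half-way at 0, shut at -1), set as the call begins (left out, the last holds). The fingers move at their own pace and stop on an object; the grip force is fixed at half the most. Time passes only in rows, so rows that repeat a pose let the fingers close. It gives the time, the measured TCP pose, the force, the opening and the grip force at its end, in the units of the state.
- manip.state(): the state, without advancing time (a new reading comes with each control period).
- vision.grab_frame(name): name is "side" or "top"; returns (picture, depth): 384x512x3 uint8, blue, green, red; 384x512 float32, m along the optical axis (not along the pixel's ray), 0 where there is no reading.
- vision.camera_info(name): a dict with "K" (3x3 intrinsics, pixels), "k1" (the pictures are not rectified: a ray, as slopes to the right and down, at radius r is drawn at 1 + k1 r^2 times it, then the intrinsics apply), "eye" and "orientation" of the camera in the world. Camera axes: x right, y down, z forward; pixel columns grow to the right and rows downward; lengths in m; the calibration is good to about 2 mm. A picture is of the moment at which its call begins. camera_info takes no time and is no camera call.
- order.job_done(): hands the job in; it is judged then, once.
The state is a dict: "time": time; "joint_pos": joint angles; "joint_vel": joint speeds; "joint_efforts": joint torques, N m; "tool_pos": TCP position; "tool_rot": TCP orientation; "contact_force": force on the tool from outside, world axes, zero at the start; "ft_torque": the same for the moment, N m; "gripper_width": opening from 0.0 (shut) to 1.0 (fully open); "grasp_force": force on a finger pad.
Only numpy, scipy, OpenCV 4.12 (cv2) and the standard library are available. Lean on these libraries where they do the work, as an engineer would, in place of code of your own. Each camera call takes 0.05 s, during which the arm holds its last target. There are 200 camera calls.

## Task

Put up the counter sign for the customers: first press down the far edge of its flush white board until it stops, so that the near edge swings up and the holes under it line up with the two steel brackets. Then take the steel rod from its sloping rack, thread it from the right through both brackets and both board lugs, push it fully home until its knob rests against the right-hand bracket, and let go, leaving the other things on the counter alone.

Things in the scene. Friction and masses are not known exactly. Their poses are not given: they have to be found in the camera images.
- stand: Fixed wooden base, 150 x 96 (y) x 46 mm high, with the white board in its recess. Origin on the worktop below the board's hinge axis, mid-width; +x to the customers, +y left; yaw to 0.25 rad. Base from x -88 to 62 mm. 2 mm gap round the board's near part; beyond x = 13 mm side walls are only 22 mm high. Two steel brackets at y +-38 to +-46 mm, x -75 to -49, tops at z = 77 mm, 14 mm holes along y.
- board (a joint): Tilt of the white board (120 x 70 x 8 mm), rad: 0 flush with the base, stop at 0.524, as the far edge goes down and the near one up; it stays where left (0.08 N m friction). Hinge axis along the stand's y at z = 42 mm; board reaches 45 mm beyond, 75 mm before it. Two steel lugs under its near end, y +-27 to +-35 mm; their 14 mm holes meet the line of the bracket holes only at the stop.
- press_spot (a point): Where to press: on the board's top surface, 34 mm beyond the hinge axis, half-way across; it moves with the board, about 18 mm down over the whole tilt. A light push (some 5 to 10 N) is enough.
- right_mouth (a point): Centre of the outer mouth of the right-hand bracket's hole (robot's right, stand's -y side), axes as the stand's. The rod goes in here, level, along the stand's +y.
- left_mouth (a point): Centre of the outer mouth of the left-hand bracket's hole, 92 mm farther along the stand's +y; the rod comes out here.
- rod_grip (a point): On the axis of the loose steel rod: 10 mm thick, 190 mm long, about 50 g, black knob 24 mm across, 14 mm long at one end, 6 mm cone at the other. 58 mm from the knob's outer end, 132 mm from the tip; x axis along the rod to the tip; centre of mass some 15 mm nearer the tip. In the rack it slopes 30 degrees, knob up; free shank 28 mm to the upper post, 48 mm to the lower one.
- rod_tip (a point): Tip end of the rod, on its axis.
- rod_shoulder (a point): Centre of the knob's face towards the tip (the shoulder that comes to rest on the bracket), 44 mm from the grip point towards the knob. Pushed off-centre at the knob the rod can drag in the holes with some 12 N before it is home.
- rack: Fixed dark wooden rack, base 60 x 190 (y) x 8 mm, origin on the worktop 12 mm to -y of the base's middle; yaw to 0.25 rad. Two posts with open-topped notches, 24 mm wide, carry the rod at 30 degrees, sloping down to the rack's +y (robot's left), grip point 86 mm above the worktop; a small stop block stands at the tip. Lift the rod out upwards.
- muffin_mid (a point): Brown muffin, 85 mm wide, 73 mm high; its middle, half-way up. A bystander: leave it where it is.
- salt_shaker_mid (a point): Salt shaker with grey cap, 44 mm wide, 90 mm high; its middle, half-way up. A bystander: leave it where it is.
- date_stamp_mid (a point): Hand stamp with a wooden handle, 24 x 45 x 69 mm; its middle, half-way up. A bystander: leave it where it is.
- espresso_cup_mid (a point): Small white cup with a handle, 60 x 87 x 56 mm; its middle, half-way up. A bystander: leave it where it is.

How it is judged:
By the outcome, as a careful person would: the job done as asked, in the order asked, and still so for the second after the job is handed in, with the robot touching nothing.
It also fails if it takes over 72 s, if anything falls off the work surface, if the arm or the gripper's body presses on something with over 40 N, if the wrist force passes 120 N, or if a joint passes its speed limit or range.

## Working session

There is one attempt and no reset: what is moved stays moved. The work goes in short steps, Python scripts to look and compute and a tool call to move; the robot and the scene stay as the last step left them, time stands still between calls to the robot, and variables do not carry over. Pictures are saved under pics/ and viewed, at most 11 in all, crops included, and the job is handed in when it is done.

Besides the shell and the picture viewer there is one more tool, called after "Emit:" in YAML: its name, and indented under it one key for each argument. play_rows: Moves the arm, as the interface text tells. Its arguments: {"type":"object","properties":{"steps":{"type":"array"},"claw":{"type":"number"}},"required":["steps"]}

```bash
ls; mkdir -p pics
cat > h.py <<'E'
import numpy as np, cv2
from scipy.spatial.transform import Rotation as R
from plant import manip, vision, order
def rot(q): return R.from_quat([q[1],q[2],q[3],q[0]])
def ray(c,u,v):
    K=np.array(c["K"]);d=np.array([(u-K[0,2])/K[0,0],(v-K[1,2])/K[1,1]]);s=d.copy()
    for _ in range(20): s=d/(1+c["k1"]*(s@s))
    return np.array([s[0],s[1],1.])
def world(name,u,v,z):  # depth z
    c=vision.camera_info(name); return rot(c["orientation"]).apply(ray(c,u,v)*z)+np.array(c["eye"])
def onplane(name,u,v,h):
    c=vision.camera_info(name); r=rot(c["orientation"]).apply(ray(c,u,v)); e=np.array(c["eye"]); return e+r*(h-e[2])/r[2]
def proj(name,p):
    c=vision.camera_info(name); q=rot(c["orientation"]).inv().apply(np.array(p)-np.array(c["eye"])); s=q[:2]/q[2]
    s=s*(1+c["k1"]*(s@s)); K=np.array(c["K"]); return K[0,0]*s[0]+K[0,2],K[1,1]*s[1]+K[1,2]
def cloud(name,d):
    c=vision.camera_info(name);K=np.array(c["K"]);v,u=np.mgrid[:384,:512]
    a=np.stack([(u-K[0,2])/K[0,0],(v-K[1,2])/K[1,1]],-1);s=a.copy()
    for _ in range(20): s=a/(1+c["k1"]*(s**2).sum(-1,keepdims=True))
    p=np.concatenate([s,np.ones((384,512,1))],-1)*d[...,None]
    return rot(c["orientation"]).apply(p.reshape(-1,3)).reshape(384,512,3)+np.array(c["eye"])
E
python3 - <<'E'
from h import *
for n in("top","side"):
    p,d=vision.grab_frame(n); np.save(f"pics/{n}0.npy",d); cv2.imwrite(f"pics/{n}0raw.png",p)
    cv2.imwrite(f"pics/{n}0.png",cv2.resize(p,(768,576),interpolation=cv2.INTER_CUBIC)); print(vision.camera_info(n))
print(manip.state())
E
```

```text
pics
{'K': array([[352.49123238,   0.        , 250.04994141],
       [  0.        , 352.49123238, 196.37163133],
       [  0.        ,   0.        ,   1.        ]]), 'k1': -0.10277035954649971, 'eye': array([ 4.94288873e-01, -8.50441173e-04,  1.04392243e+00]), 'orientation': array([-0.04505129,  0.71309424, -0.69878986,  0.03405465])}
{'K': array([[405.98618433,   0.        , 256.2319448 ],
       [  0.        , 405.98618433, 192.10639177],
       [  0.        ,   0.        ,   1.        ]]), 'k1': -0.1360741221442844, 'eye': array([0.30125146, 1.1456778 , 0.67507328]), 'orientation': array([ 0.06351451, -0.12605819,  0.84073245, -0.52272765])}
{'time': 0.1, 'joint_pos': array([-1.22699069e+00,  5.32706837e-02,  1.61418671e+00, -9.39334531e-06,
        1.47604381e+00, -1.19018359e-01]), 'joint_vel': array([-0.00043661, -0.00251236, -0.00248042, -0.00195748,  0.00011437,
       -0.00123146]), 'joint_efforts': array([ 1.32837981e-04, -3.94904602e+01, -3.71362102e+01, -1.13729486e-04,
        3.92274684e-03,  3.73242881e-05]), 'tool_pos': array([ 0.27881283, -0.55863148,  0.19478061]), 'tool_rot': array([-9.47731112e-04,  9.73342974e-01,  2.29352445e-01, -1.11674621e-04]), 'contact_force': array([ 0.80835651, -0.79388579, -1.13029014]), 'ft_torque': array([-0.00513502, -0.09652018, -0.02571592]), 'grasp_force': 0.0, 'gripper_width': 1.0007001233122972}
```

View pics/top0.png

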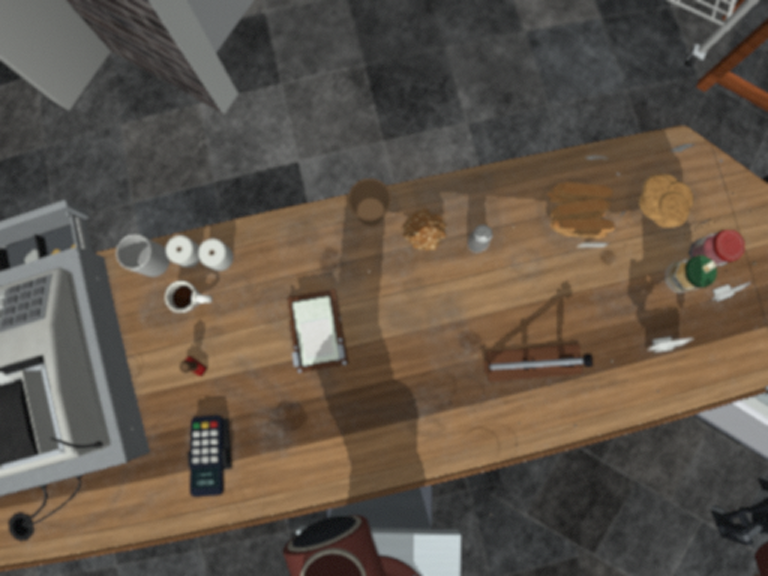

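View pics/side0.png

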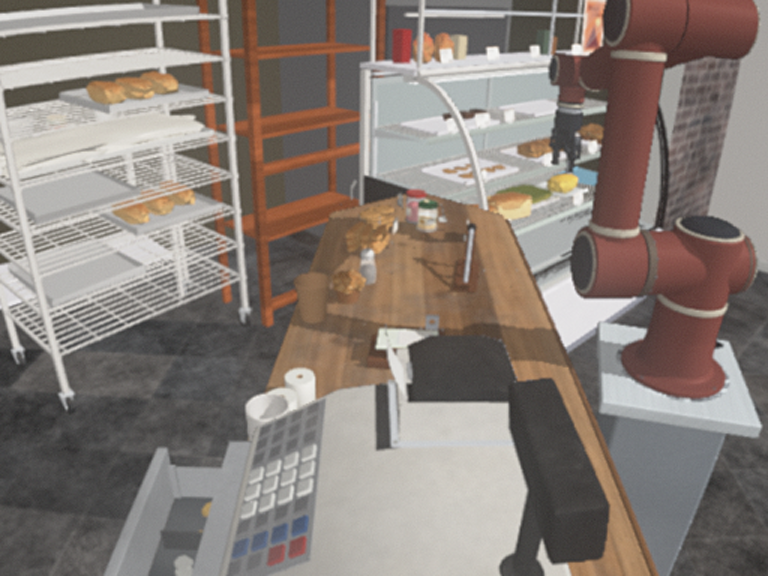

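The top view shows the stand near (318,330) and the rod rack near (540,363), with the knob at (588,360). The muffin, shaker, cup and stamp are at (425,229), (481,238), (183,296) and (194,366), all in 1.5x pixels. The side view shows the stand mostly hidden by the till. I'll enlarge the stand and rack.

Run:
```python
from h import *
p=cv2.imread("pics/top0raw.png")
a=cv2.resize(p[185:255,185:240],None,fx=7,fy=7,interpolation=cv2.INTER_CUBIC)  # 385x490
b=cv2.resize(p[222:262,318:400],None,fx=7,fy=7,interpolation=cv2.INTER_CUBIC) # 574x280
o=np.zeros((590,780,3),np.uint8); o[:280,:574]=b; 
a=cv2.resize(p[190:250,187:237],None,fx=5,fy=5,interpolation=cv2.INTER_CUBIC); o[285:585,:250]=a
cv2.imwrite("pics/crop.png",o)
d=np.load("pics/top0.npy"); P=cloud("top",d)
for (r0,r1,c0,c1,n) in((190,250,190,235,"stand"),(225,260,318,400,"rack")):
    q=P[r0:r1,c0:c1].reshape(-1,3); z=q[:,2]; print(n,np.percentile(z,[1,10,50,90,99]))
    print(np.histogram(z,bins=np.arange(-.01,.14,.01)))
q=P[190:250,190:235]; m=np.abs(q[...,2]-.046)<.006
xy=(q[m][:,:2]*1000).astype(np.float32); print("top rect",cv2.minAreaRect(xy))
w=m&(p[190:250,190:235].min(-1)>130); xy=(q[w][:,:2]*1000).astype(np.float32); print("white",cv2.minAreaRect(xy))
q=P[225:260,318:400]; m=(np.abs(q[...,2]-.008)<.007)&(p[225:260,318:400].max(-1)<90)
print("rack",cv2.minAreaRect((q[m][:,:2]*1000).astype(np.float32)))
m=q[...,2]>.035; s=q[m]; mu=s.mean(0);print(len(s),mu,np.linalg.svd(s-mu)[2][0], s[s[:,1].argmin()],s[s[:,1].argmax()])
```

```text
stand [-0.00319528 -0.00021084  0.04432788  0.04945225  0.07926093]
(array([ 302,  660,  129,  112,   26, 1264,  131,    3,   53,    9,    0,
          0,    0,    0,    0]), array([-0.01,  0.  ,  0.01,  0.02,  0.03,  0.04,  0.05,  0.06,  0.07,
        0.08,  0.09,  0.1 ,  0.11,  0.12,  0.13,  0.14]))
rack [-0.00368102 -0.00151606  0.00333761  0.05372315  0.12048956]
(array([ 703, 1578,  162,   50,   31,   39,   43,   42,   36,   33,   38,
         47,   34,   28,    0]), array([-0.01,  0.  ,  0.01,  0.02,  0.03,  0.04,  0.05,  0.06,  0.07,
        0.08,  0.09,  0.1 ,  0.11,  0.12,  0.13,  0.14]))
top rect ((529.7515258789062, 125.86891174316406), (133.1637420654297, 97.66024780273438), 11.613533020019531)
white ((535.9625244140625, 127.70811462402344), (120.3138427734375, 71.45860290527344), 11.687919616699219)
rack ((491.37945556640625, -305.52496337890625), (223.28636169433594, 78.3815689086914), 87.57257080078125)
357 [ 0.48577471 -0.30570071  0.09765046] [-0.01058812 -0.27797717 -0.96052933] [ 0.49226306 -0.37494623  0.10790722] [ 4.94288873e-01 -8.50441173e-04  1.04392243e+00]
```

View pics/crop.png

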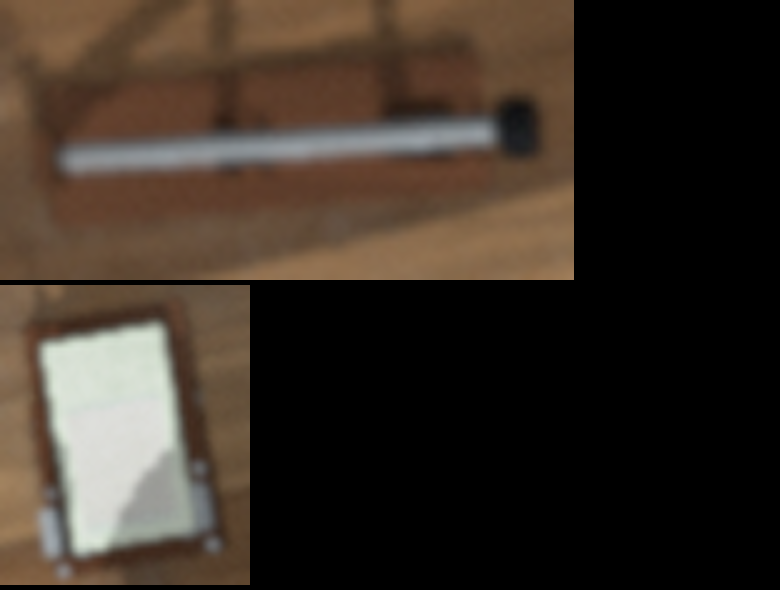

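The crop shows the rod tip at raw pixel ~(326.3, 244.9), the outer knob end at ~(395, 240), and the white board as a clean rectangle. Its fit of 120x71 mm at yaw 11.7° matches the given size. Next I work out the rod and look at the side view of the left bracket to get the hole height.

Run:
```python
from h import *
y=np.radians(11.65); ex=np.array([np.cos(y),np.sin(y),0]); ey=np.array([-ex[1],ex[0],0])
H=np.array([.5360,.1277,0])+.015*ex; print("hinge",H)
tip=onplane("top",326.3,244.9,.020); kn=onplane("top",394.5,239.7,.115)
print("tip",tip,"knob",kn,"len",np.linalg.norm(tip-kn), "yaw",np.degrees(np.arctan2(-(tip-kn)[0],(tip-kn)[1])))
print("grip",kn+(tip-kn)*58/190)
d=np.load("pics/top0.npy");P=cloud("top",d)
q=P[225:260,318:400]; m=(q[...,2]>.035)&(q[...,2]<.14)&(d[225:260,318:400]>0); s=q[m]; mu=np.median(s,0);dr=np.linalg.svd(s-s.mean(0))[2][0];print(s.mean(0),dr,np.degrees(np.arcsin(abs(dr[2]))))
for n,x,yy in (("L",-.062,.042),("R",-.062,-.042)):
    b=H+x*ex+yy*ey+[0,0,.077]; u,v=proj("top",b); print(n,u,v, P[int(round(v))-2:int(round(v))+3,int(round(u))-2:int(round(u))+3,2].round(3))
bl=H-.062*ex+.046*ey; print("side proj",[np.round(proj("side",bl+[0,0,z]),1) for z in(.046,.064,.077)])
u,v=[int(t) for t in proj("side",bl+[0,0,.06])]
p=cv2.imread("pics/side0raw.png"); cv2.imwrite("pics/sc.png",cv2.resize(p[v-25:v+25,u-30:u+30],None,fx=10,fy=10,interpolation=cv2.INTER_CUBIC)); print(u-30,v-25)
```

```text
hinge [0.55069099 0.13072899 0.        ]
tip [ 0.47243311 -0.20695809  0.02      ] knob [ 0.49041475 -0.37071728  0.115     ] len 0.19017205573606838 yaw 6.266281453543399
grip [ 0.48492562 -0.32072763  0.086     ]
[ 0.48562917 -0.31091182  0.08147487] [ 0.07891622 -0.86399741  0.49727327] 29.81976466221351
L 196.5828255848402 239.35495747376547 [[0.077 0.078 0.079 0.07  0.058]
 [0.077 0.077 0.078 0.08  0.057]
 [0.001 0.078 0.076 0.078 0.058]
 [0.002 0.078 0.079 0.079 0.055]
 [0.002 0.079 0.076 0.077 0.056]]
R 226.6888382700894 233.85062501685417 [[0.046 0.08  0.08  0.076 0.046]
 [0.051 0.08  0.075 0.076 0.05 ]
 [0.048 0.081 0.076 0.078 0.054]
 [0.046 0.079 0.077 0.08  0.051]
 [0.047 0.079 0.074 0.078 0.061]]
side proj [array([285.8, 234.5]), array([286.2, 229.2]), array([286.4, 225.3])]
256 205
```

View pics/sc.png

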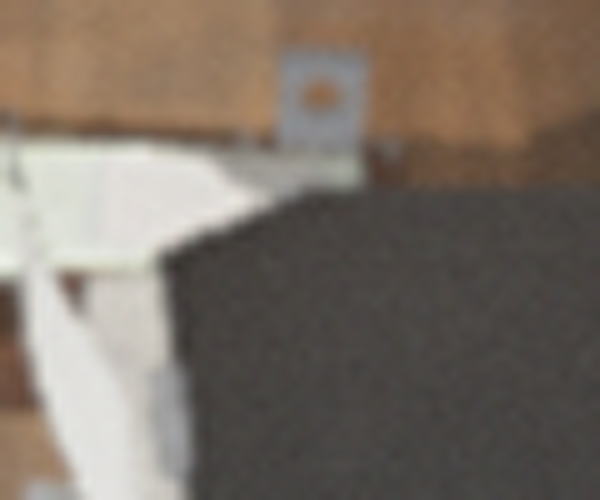

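The side crop shows the right bracket with a see-through hole at crop (322,95), raw (288.2, 214.5). Its top edge is at crop row ~52 and its sides run from 280 to 368.

Run:
```python
from h import *
y=np.radians(11.65); ex=np.array([np.cos(y),np.sin(y),0]); ey=np.array([-ex[1],ex[0],0])
H=np.array([.55069,.13073,0])
for z in(.058,.060,.062,.064,.066): print(z,np.round(proj("side",H-.062*ex-.042*ey+[0,0,z]),2))
print("topcorners inner, outer",[np.round(proj("side",H+x*ex+yy*ey+[0,0,.077]),1) for x in(-.049,-.075) for yy in (-.038,-.046)])
# rod lines; press spot move
s=manip.state(); T=rot(s["tool_rot"]); print(T.as_matrix().round(3))
t=H+.034*ex+[0,0,.046]; print("press",t)
print("turn about world z needed so tool y || stand y:", np.degrees(np.arctan2(T.as_matrix()[1,1],T.as_matrix()[0,1])), "tool x az",np.degrees(np.arctan2(T.as_matrix()[1,0],T.as_matrix()[0,0])))
```

```text
0.058 [286.45 215.86]
0.06 [286.49 215.3 ]
0.062 [286.52 214.73]
0.064 [286.56 214.16]
0.066 [286.6  213.59]
topcorners inner, outer [array([282.5, 210.8]), array([282.6, 209.6]), array([291.1, 211.3]), array([291.1, 210.1])]
[[ 0.895  0.446 -0.001]
 [ 0.446 -0.895  0.002]
 [ 0.    -0.002 -1.   ]]
press [0.58398958 0.13759571 0.046     ]
turn about world z needed so tool y || stand y: -63.48207488196406 tool x az 26.517901506449764
```

Emit:
play_rows:
  claw: -1
  steps:
    - [[584,-487,0,0,0,14.9],[584,-487,0,0,0,14.9],[584,-487,0,0,0,14.9],[584,-487,0,0,0,14.9],[584,-487,0,0,0,14.9],[584,-487,0,0,0,14.9],[584,-487,0,0,0,14.9],[584,-487,0,0,0,14.9],[584,-487,0,0,0,14.9],[584,-487,0,0,0,14.9],[584,-487,0,0,0,14.9],[584,-487,0,0,0,14.9]]

```text
time: 1.1
tool_pos: [0.4798, -0.0991, 0.1956]
tool_rot: [-0.0, 0.995, 0.101, -0.0]
contact_force: [0.9, -0.1, -0.7]
gripper_width: -0.003
grasp_force: 0.0
```

```bash
cat >> h.py <<'E'
EX=np.array([np.cos(np.radians(11.65)),np.sin(np.radians(11.65)),0]); EY=np.array([-EX[1],EX[0],0]); HG=np.array([.55069,.13073,0])
def need(pos,Rm=None):
    """shift mm / turn deg in tool axes from measured pose to pos, matrix Rm"""
    s=manip.state(); T=rot(s["tool_rot"]); print("t",round(s["time"],2),"pos",np.round(s["tool_pos"],4),"F",np.round(s["contact_force"],1),"w",round(s["gripper_width"],3),"gf",round(s["grasp_force"],1))
    print("shift",np.round(T.inv().apply(np.array(pos)-s["tool_pos"])*1000,1), "turn",None if Rm is None else np.round(np.degrees((T.inv()*R.from_matrix(Rm)).as_rotvec()),2))
DOWN=np.stack([EX,-EY,[0,0,-1]],1)
E
python3 - <<'E'
from h import *
need(HG+.034*EX+[0,0,.09],DOWN)
P=cloud("top",np.load("pics/top0.npy"))
q=P[190:255,185:240].reshape(-1,3); q=q[(q[:,2]>.066)&(q[:,2]<.09)]-HG
l=np.c_[q@EX,q@EY,q[:,2]]*1000
for m in(l[:,1]>0,l[:,1]<0): print(m.sum(),l[m].min(0).round(1),l[m].max(0).round(1),l[m].mean(0).round(1))
E
```

```text
t 1.1 pos [ 0.4798 -0.0991  0.1956] F [ 0.9 -0.1 -0.7] w -0.003 gf 0.0
shift [ 149.8 -210.9  105.6] turn [-0.    0.01 -0.04]
35 [-75.2  37.1  66.9] [-49.6  45.7  81.5] [-61.7  41.   77.3]
29 [-74.3 -46.8  69.2] [-50.9 -39.1  80.8] [-61.9 -43.1  77.5]
```

Emit:
play_rows:
  steps:
    - [[50,-70,0,0,0,0],[100,-141,0,0,0,0],[150,-211,0,0,0,0],[150,-211,0,0,0,0],[150,-211,0,0,0,0],[150,-211,40,0,0,0],[150,-211,80,0,0,0],[150,-211,106,0,0,0],[150,-211,106,0,0,0],[150,-211,106,0,0,0]]

```text
time: 1.93
tool_pos: [0.5813, 0.1355, 0.0865]
tool_rot: [0.0, 0.995, 0.102, -0.004]
contact_force: [-0.5, 0.7, 1.0]
gripper_width: 0.0
grasp_force: 0.0
```

Run:
```python
from h import *
need(HG+.034*EX+[0,0,.046],DOWN)
p,d=vision.grab_frame("top"); cv2.imwrite("pics/t1raw.png",p)
q,d=vision.grab_frame("side"); cv2.imwrite("pics/s1raw.png",q)
o=np.hstack([cv2.resize(p[170:250,175:250],(400,427),interpolation=cv2.INTER_CUBIC),cv2.resize(q[175:255,245:320],(400,427),interpolation=cv2.INTER_CUBIC)]); cv2.imwrite("pics/v1.png",o)
t=manip.state()["tool_pos"];print(proj("top",t),proj("side",t))
```

```text
t 1.93 pos [0.5813 0.1355 0.0865] F [-0.5  0.7  1. ] w 0.0 gf 0.0
shift [ 3.4 -1.4 40.5] turn [-0.03  0.43  0.01]
(np.float64(205.81382732633284), np.float64(201.2860912532305)) (np.float64(254.18298433219186), np.float64(210.46755838114444))
```

View pics/v1.png

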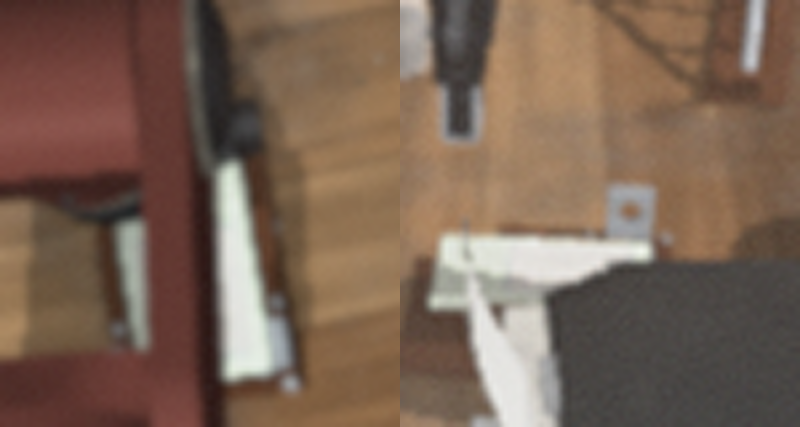

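The side crop shows the closed fingertips ending at raw (256,200.5). The state's pose predicts row 210, so I'll check that against depth before pressing.

Run:
```python
from h import *
s=manip.state();print(s["time"],s["tool_pos"],s["joint_vel"].round(3))
q,d=vision.grab_frame("side"); P=cloud("side",d)
for r in range(190,214,2): print(r,d[r,256].round(3),P[r,256].round(3),q[r,256])
print(manip.state()["tool_pos"])
t=s["tool_pos"]; print([np.round(proj("side",t+np.array([0,0,z])),1) for z in (0,.02,.04)], proj("side",[.6,.14,.046]))
```

```text
2.0333 [0.58532258 0.13525612 0.0921053 ] [-0.008 -0.026 -0.03   0.    -0.004  0.001]
190 1.137 [0.574 0.162 0.174] [62 62 68]
192 1.161 [0.579 0.144 0.158] [65 67 72]
194 1.156 [0.577 0.151 0.155] [61 62 68]
196 1.162 [0.578 0.148 0.147] [69 71 75]
198 1.17 [0.579 0.143 0.139] [67 66 71]
200 1.176 [0.579 0.14  0.131] [122 128 137]
202 1.441 [ 0.641 -0.082  0.002] [101 129 163]
204 1.43 [ 0.637 -0.07   0.001] [ 91 119 151]
206 1.416 [ 0.633 -0.056  0.001] [ 95 122 154]
208 1.411 [ 0.631 -0.048 -0.003] [ 97 124 157]
210 1.397 [ 0.626 -0.034 -0.002] [ 99 130 166]
212 1.384 [ 0.622 -0.02  -0.002] [ 97 131 167]
[0.58614383 0.13518972 0.09329153]
[array([254.2, 210.5]), array([254.3, 204.5]), array([254.5, 198.4])] (np.float64(248.70700641811564), np.float64(223.83784747320516))
```

Emit:
play_rows:
  steps:
    - [[0,0,10,0,0,0],[0,0,20,0,0,0],[0,0,30,0,0,0],[0,0,30,0,0,0],[0,0,30,0,0,0],[0,0,30,0,0,0]]

```text
time: 2.58
tool_pos: [0.584, 0.1355, 0.0597]
tool_rot: [0.0, 0.995, 0.101, -0.0]
contact_force: [0.2, 1.1, -0.1]
gripper_width: -0.003
grasp_force: 0.0
```

Run:
```python
from h import *
need(HG+.034*EX+[0,0,.046],DOWN)
q,d=vision.grab_frame("side"); P=cloud("side",d)
for c in (252,254,256,258):
  for r in range(204,222,2): print(c,r,P[r,c].round(3),q[r,c])
need(HG+.034*EX+[0,0,.046],DOWN)
```

```text
t 2.58 pos [0.584  0.1355 0.0597] F [ 0.2  1.1 -0.1] w -0.003 gf 0.0
shift [ 0.4 -2.  13.7] turn [-0.    0.02 -0.04]
252 204 [ 0.651 -0.068 -0.001] [127 138 152]
252 206 [0.591 0.14  0.109] [130 140 154]
252 208 [0.59  0.144 0.104] [121 131 145]
252 210 [ 0.639 -0.027 -0.001] [127 144 164]
252 212 [ 0.633 -0.008  0.002] [102 133 170]
252 214 [0.63  0.003 0.001] [ 99 131 170]
252 216 [0.626 0.017 0.002] [ 99 133 171]
252 218 [ 0.623  0.025 -0.001] [107 139 174]
252 220 [0.618 0.042 0.001] [156 175 190]
254 204 [0.582 0.152 0.123] [75 76 78]
254 206 [0.582 0.15  0.115] [79 80 82]
254 208 [0.583 0.147 0.107] [74 72 77]
254 210 [0.584 0.143 0.098] [123 132 141]
254 212 [ 0.627 -0.011  0.001] [ 99 130 161]
254 214 [0.623 0.002 0.001] [ 95 126 162]
254 216 [0.619 0.015 0.002] [ 89 122 163]
254 218 [0.616 0.027 0.001] [133 157 181]
254 220 [0.593 0.107 0.043] [220 230 225]
256 204 [0.577 0.149 0.122] [56 57 63]
256 206 [0.576 0.149 0.116] [66 67 73]
256 208 [0.577 0.147 0.108] [68 70 73]
256 210 [0.578 0.141 0.098] [126 132 143]
256 212 [ 0.622 -0.017 -0.001] [101 133 169]
256 214 [ 0.617 -0.003 -0.   ] [100 133 171]
256 216 [0.613 0.013 0.002] [ 99 124 154]
256 218 [0.61  0.024 0.   ] [135 155 172]
256 220 [0.586 0.108 0.044] [199 213 209]
258 204 [0.571 0.147 0.122] [129 128 127]
258 206 [0.571 0.148 0.116] [131 129 130]
258 208 [0.572 0.142 0.106] [137 136 135]
258 210 [0.572 0.143 0.1  ] [138 146 156]
258 212 [ 0.616 -0.021 -0.001] [102 132 167]
258 214 [ 0.612 -0.008 -0.002] [ 99 134 170]
258 216 [0.607 0.01  0.001] [ 95 125 161]
258 218 [ 0.604  0.02  -0.001] [125 151 177]
258 220 [0.58  0.109 0.046] [209 223 220]
t 2.63 pos [0.5843 0.1356 0.0601] F [0.6 0.8 0.6] w 0.002 gf 0.0
shift [ 0.1 -2.  14.1] turn [ 0.   -0.02 -0.03]
```

Emit:
play_rows:
  steps:
    - [[0,2,6,0,0,0],[0,2,12,0,0,0],[0,2,18,0,0,0],[0,2,18,0,0,0],[0,2,18,0,0,0]]

```text
time: 3.05
tool_pos: [0.5838, 0.1336, 0.0409]
tool_rot: [0.0, 0.995, 0.101, -0.001]
contact_force: [0.2, -0.2, -1.0]
gripper_width: -0.002
grasp_force: 0.0
```

```bash
cat >> h.py <<'E'
def tipz(col):
    q,d=vision.grab_frame("side"); P=cloud("side",d); t=manip.state()["tool_pos"]
    m=(np.abs(P[...,0]-t[0])<.012)&(np.abs(P[...,1]-t[1])<.02)&(P[...,2]<.2); g=P[m]; g=g[(q[m].max(-1)<180)]
    print("tip z by camera",np.sort(g[:,2])[:6].round(3),"state",t.round(4)); return q,P
E
python3 - <<'E'
from h import *
tipz(0); need(HG+.034*EX+[0,0,.046],DOWN)
E
```

```text
tip z by camera [0.004 0.004 0.004 0.004 0.004 0.005] state [0.5842 0.1337 0.0415]
t 3.1 pos [0.5842 0.1337 0.0415] F [0.4 0.  0.4] w 0.001 gf 0.0
shift [ 0.5 -3.9 -4.5] turn [-0.01  0.04 -0.03]
```

Emit:
play_rows:
  steps:
    - [[0,-4,8,0,0,0],[0,-4,16,0,0,0],[0,-4,22,0,0,0],[0,-4,26,0,0,0],[0,-4,29,0,0,0],[0,-4,32,0,0,0],[0,-4,34,0,0,0],[0,-4,34,0,0,0]]

```text
time: 3.77
tool_pos: [0.5838, 0.1376, 0.008]
tool_rot: [-0.0, 0.995, 0.101, 0.0]
contact_force: [-0.2, -0.6, -0.7]
gripper_width: -0.001
grasp_force: 0.1
```

Run:
```python
from h import *
need(HG+.034*EX+[0,0,.046],DOWN)
q,d=vision.grab_frame("side"); P=cloud("side",d)
for r in range(210,226,1): print(r,P[r,257].round(3),q[r,257])
```

```text
t 3.77 pos [0.5838 0.1376 0.008 ] F [-0.2 -0.6 -0.7] w -0.001 gf 0.1
shift [  0.2   0.  -38. ] turn [-0.   -0.   -0.03]
210 [0.561 0.194 0.129] [61 63 68]
211 [0.561 0.193 0.125] [59 60 65]
212 [0.561 0.191 0.121] [54 57 60]
213 [0.562 0.187 0.115] [57 59 64]
214 [0.564 0.18  0.108] [62 66 69]
215 [0.568 0.166 0.096] [85 87 89]
216 [0.457 0.574 0.336] [ 99 101 105]
217 [0.454 0.584 0.339] [113 116 117]
218 [0.452 0.59  0.341] [136 138 139]
219 [0.45  0.597 0.344] [150 153 152]
220 [0.448 0.606 0.347] [156 156 157]
221 [0.446 0.612 0.349] [150 153 153]
222 [0.444 0.619 0.351] [135 137 139]
223 [0.443 0.624 0.353] [124 128 129]
224 [0.571 0.15  0.057] [132 136 136]
225 [0.571 0.15  0.053] [160 163 163]
```

Emit:
play_rows:
  steps:
    - [[0,0,2,0,0,0],[0,0,4,0,0,0],[0,0,6,0,0,0],[0,0,8,0,0,0],[0,0,8,0,0,0],[0,0,8,0,0,0]]

```text
time: 4.32
tool_pos: [0.5841, 0.1376, 0.0001]
tool_rot: [0.0, 0.995, 0.101, 0.0]
contact_force: [-0.8, -0.6, 3.3]
gripper_width: 0.001
grasp_force: 1.2
```

Emit:
play_rows:
  steps:
    - [[0,0,2,0,0,0],[0,0,4,0,0,0],[0,0,6,0,0,0],[0,0,8,0,0,0],[0,0,8,0,0,0]]

```text
time: 4.73
tool_pos: [0.5864, 0.1379, -0.0055]
tool_rot: [-0.0, 0.995, 0.101, 0.003]
contact_force: [-0.3, 0.3, 10.8]
gripper_width: -0.0
grasp_force: 4.6
```

Run:
```python
from h import *
def fit(name="side"):
    q,d=vision.grab_frame("top"); P=cloud("top",d); L=P-HG; l=np.stack([L@EX,L@EY,L[...,2]],-1)
    for n in (0,):
        m=(l[...,0]>-.07)&(l[...,0]<-.02)&(np.abs(l[...,1])<.025)&(l[...,2]>.03)&(l[...,2]<.1)
        a=l[m]; c=np.polyfit(a[:,0],a[:,2],1); print(len(a),"tilt",np.degrees(np.arctan(-c[0])),"z at -40",np.polyval(c,-.04))
fit(); need(HG)
```

```text
34 tilt 34.60478886000273 z at -40 0.07227757092660823
t 4.78 pos [ 0.5864  0.1379 -0.0055] F [-1.3 -0.3 10.6] w 0.001 gf 4.6
shift [-36.4  -0.1  -5.7] turn None
```

Emit:
play_rows:
  steps:
    - [[0,0,2,0,0,0],[0,0,2,0,0,0],[0,0,2,0,0,0]]

```text
time: 5.03
tool_pos: [0.5875, 0.1381, -0.0062]
tool_rot: [-0.0, 0.995, 0.101, 0.004]
contact_force: [-0.8, 0.9, 14.0]
gripper_width: 0.002
grasp_force: 6.2
```

Emit:
play_rows:
  steps:
    - [[0,0,-20,0,0,0],[0,0,-50,0,0,0],[0,0,-90,0,0,0],[0,0,-130,0,0,0],[0,0,-170,0,0,0],[0,0,-210,0,0,0],[0,0,-210,0,0,0]]

```text
time: 5.62
tool_pos: [0.5886, 0.1382, 0.2103]
tool_rot: [-0.0, 0.995, 0.101, 0.008]
contact_force: [1.2, 0.1, 1.1]
gripper_width: 0.004
grasp_force: 0.0
```

Run:
```python
from h import *
kn=onplane("top",394.1,239.3,.115); tip=onplane("top",325.9,244.5,.020); d=(tip-kn)/np.linalg.norm(tip-kn); g=kn+d*.058
print("grip",g,"dir",d, "len",np.linalg.norm(tip-kn))
az=np.arctan2(d[1],d[0]); hx=np.array([np.cos(az),np.sin(az),0]); c,s=np.cos(np.pi/6),np.sin(np.pi/6)
rd=c*hx-np.array([0,0,s]); tz=-s*hx-np.array([0,0,c])  # tool z perpendicular to rod, in vertical plane
for sg in(1,-1):
    tx=sg*rd; ty=np.cross(tz,tx); M=np.stack([tx,ty,tz],1); print(M.round(3)); 
    need(g-.12*tz,M)
print("joints",manip.state()["joint_pos"].round(2))
```

```text
grip [ 0.48600447 -0.31968451  0.08603651] dir [-0.09406432  0.86126705 -0.49937057] len 0.1902394859388767
[[-0.094  0.994  0.054]
 [ 0.861  0.109 -0.497]
 [-0.5    0.    -0.866]]
t 5.62 pos [0.5886 0.1382 0.2103] F [1.2 0.1 1.1] w 0.004 gf 0.0
shift [-187.4  368.1   17.9] turn [-21.38 -24.99 -82.76]
[[ 0.094 -0.994  0.054]
 [-0.861 -0.109 -0.497]
 [ 0.5    0.    -0.866]]
t 5.62 pos [0.5886 0.1382 0.2103] F [1.2 0.1 1.1] w 0.004 gf 0.0
shift [-187.4  368.1   17.9] turn [-25.6   21.9   92.73]
joints [ 0.11 -0.02  1.66  0.    1.48  1.48]
```

Emit:
play_rows:
  claw: 0.3
  steps:
    - [[-15,30,0,-2,-2,-6],[-31,61,0,-3.6,-4.2,-13.8],[-47,92,0,-5.4,-6.3,-20.7],[-62,122,5,-7.1,-8.3,-27.6],[-78,153,5,-8.9,-10.4,-34.5],[-94,184,8,-10.7,-12.5,-41.4],[-109,215,10,-12.5,-14.6,-48.3],[-125,245,12,-14.3,-16.7,-55.2],[-140,276,14,-16,-18.7,-62.1],[-156,307,15,-17.8,-20.8,-69],[-172,337,17,-19.6,-22.9,-75.9],[-187,368,18,-21.4,-25,-82.8]]

```text
time: 6.62
tool_pos: [0.4739, -0.2615, 0.1804]
tool_rot: [0.181, 0.665, 0.704, -0.174]
contact_force: [0.5, -0.8, 0.7]
gripper_width: 0.65
grasp_force: 0.0
```

```bash
cat >> h.py <<'E'
G=np.array([.4860,-.3197,.0860]); RD=np.array([-.0945,.8609,-.5]); RD/=np.linalg.norm(RD)
def graspM(rd):
    ty=np.cross([0,0,-1.],rd); ty/=np.linalg.norm(ty); return np.stack([rd,ty,np.cross(rd,ty)],1)
E
python3 - <<'E'
from h import *
M=graspM(RD); print(M.round(2)); need(G-.06*M[:,2],M)
E
```

```text
[[-0.09  0.99  0.05]
 [ 0.86  0.11 -0.5 ]
 [-0.5   0.   -0.87]]
t 6.62 pos [ 0.4739 -0.2615  0.1804] F [ 0.5 -0.8  0.7] w 0.65 gf 0.0
shift [-4.6  7.3 51.1] turn [-1.67 -0.94 -2.55]
```

Emit:
play_rows:
  steps:
    - [[-4,7,0,-1.7,-0.9,-2.5],[-4.6,7.3,15,-1.7,-0.9,-2.5],[-4.6,7.3,30,-1.7,-0.9,-2.5],[-4.6,7.3,30,-1.7,-0.9,-2.5],[-4.6,7.3,30,-1.7,-0.9,-2.5],[-4.6,7.3,30,-1.7,-0.9,-2.5],[-4.6,7.3,30,-1.7,-0.9,-2.5]]

```text
time: 7.2
tool_pos: [0.4834, -0.2785, 0.1587]
tool_rot: [0.193, 0.648, 0.717, -0.171]
contact_force: [0.0, 1.1, -0.6]
gripper_width: 0.648
grasp_force: 0.0
```

Run:
```python
from h import *
M=graspM(RD); need(G,M)
p,d=vision.grab_frame("top"); q,e=vision.grab_frame("side"); cv2.imwrite("pics/t2raw.png",p); cv2.imwrite("pics/s2raw.png",q)
T=manip.state()["tool_pos"]; 
for n in("top","side"): print(n,"grip",np.round(proj(n,G),1),"tcp",np.round(proj(n,T),1),"end",np.round(proj(n,T-.038*M[:,2]),1))
u,v=[int(t) for t in proj("side",G)]
a=cv2.resize(q[v-40:v+35,u-35:u+35],(392,420),interpolation=cv2.INTER_CUBIC)
u2,v2=[int(t) for t in proj("top",G)]
b=cv2.resize(p[v2-40:v2+35,u2-35:u2+35],(392,420),interpolation=cv2.INTER_CUBIC); cv2.imwrite("pics/v2.png",np.hstack([a,b])); print(u-35,v-40,u2-35,v2-40)
# board tilt
L=cloud("top",d)-HG; l=np.stack([L@EX,L@EY,L[...,2]],-1)
m=(l[...,0]>-.055)&(l[...,0]<.01)&(np.abs(l[...,1])<.028)&(l[...,2]>.03)&(l[...,2]<.1); a=l[m]; c=np.polyfit(a[:,0],a[:,2],1); print(len(a),"tilt",np.degrees(np.arctan(-c[0])),np.polyval(c,-.04))
```

```text
t 7.2 pos [ 0.4834 -0.2785  0.1587] F [ 0.   1.1 -0.6] w 0.648 gf 0.0
shift [ 0.5 -2.  83.5] turn [ 0.06 -0.06 -0.47]
top grip [372.2 241. ] tcp [365.6 242.2] end [362.1 243.2]
side grip [311.8 161.8] tcp [312.3 147.7] end [312.8 140.9]
276 121 337 201
446 tilt 29.85322013210054 0.0709133817055434
```

View pics/v2.png

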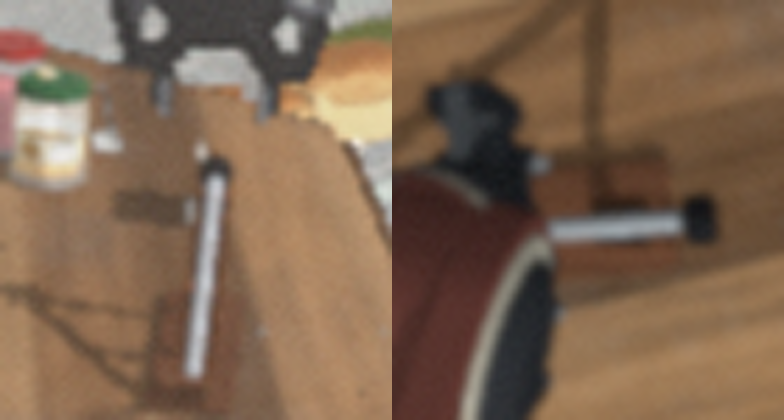

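The side crop shows the two finger ends at crop (165,112) and (265,120), straddling the rod axis, with about 1.2 px of bias, the same as seen at the bracket. The top crop shows the knob and shank in line. Board tilt measures 29.9°, so it is at its stop, and I can descend to the rod.

Emit:
play_rows:
  steps:
    - [[0.5,-2,20,0,0,-0.5],[0.5,-2,40,0,0,-0.5],[0.5,-2,60,0,0,-0.5],[0.5,-2,75,0,0,-0.5],[0.5,-2,90,0,0,-0.5],[0.5,-2,90,0,0,-0.5],[0.5,-2,90,0,0,-0.5]]

```text
time: 7.88
tool_pos: [0.4854, -0.3229, 0.0793]
tool_rot: [0.191, 0.645, 0.72, -0.172]
contact_force: [-0.0, -0.5, 0.2]
gripper_width: 0.65
grasp_force: 0.0
```

Run:
```python
from h import *
M=graspM(RD); need(G+.057*M[:,2],M)
```

```text
t 7.88 pos [ 0.4854 -0.3229  0.0793] F [-0.  -0.5  0.2] w 0.65 gf 0.0
shift [-0.8  1.  49.6] turn [-0.07 -0.13  0.04]
```

Emit:
play_rows:
  steps:
    - [[0,1,12,0,0,0],[0,1,24,0,0,0],[0,1,36,0,0,0],[0,1,44,0,0,0],[0,1,49,0,0,0],[0,1,49,0,0,0],[0,1,49,0,0,0],[0,1,49,0,0,0]]

```text
time: 8.55
tool_pos: [0.4896, -0.3474, 0.0375]
tool_rot: [0.192, 0.645, 0.719, -0.172]
contact_force: [0.0, -0.4, -0.4]
gripper_width: 0.647
grasp_force: 0.0
```

Run:
```python
from h import *
M=graspM(RD); need(G+.057*M[:,2],M)
q,e=vision.grab_frame("side")
u,v=[int(t) for t in proj("side",G)]
cv2.imwrite("pics/v3.png",cv2.resize(q[v-35:v+45,u-40:u+40],(560,560),interpolation=cv2.INTER_CUBIC)); print(u-40,v-35)
```

```text
t 8.55 pos [ 0.4896 -0.3474  0.0375] F [ 0.  -0.4 -0.4] w 0.647 gf 0.0
shift [-0.1 -0.5  1. ] turn [ 0.01 -0.07  0.01]
271 126
```

View pics/v3.png

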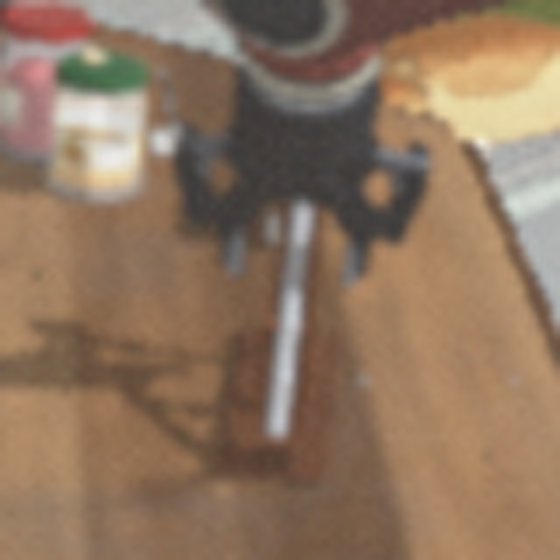

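The side crop shows the fingers straddling the rod, with their ends at (233,268) and (355,275) and the rod at about (297,250) between them. I close on it.

Emit:
play_rows:
  claw: -1
  steps:
    - [[0,0,0,0,0,0],[0,0,0,0,0,0],[0,0,0,0,0,0],[0,0,0,0,0,0],[0,0,0,0,0,0],[0,0,0,0,0,0],[0,0,0,0,0,0],[0,0,0,0,0,0]]

```text
time: 9.27
tool_pos: [0.4895, -0.3472, 0.0374]
tool_rot: [0.192, 0.645, 0.72, -0.172]
contact_force: [-2.1, 3.0, 4.3]
gripper_width: 0.096
grasp_force: 58.5
```

Emit:
play_rows:
  steps:
    - [[-5,0,-8.7,0,0,0],[-10,0,-17.3,0,0,0],[-20,0,-34.6,0,0,0],[-30,0,-52,0,0,0],[-45,0,-78,0,0,0],[-60,0,-104,0,0,0],[-75,0,-130,0,0,0],[-75,0,-130,0,0,0],[-75,0,-130,0,0,0]]

```text
time: 10.02
tool_pos: [0.491, -0.3484, 0.1917]
tool_rot: [0.195, 0.645, 0.719, -0.172]
contact_force: [-0.3, 0.6, -0.6]
gripper_width: 0.091
grasp_force: 58.5
```

```bash
cat >> h.py <<'E'
INS=np.stack([EY,EX,[0,0,-1.]],1)   # tool x along stand +y, tool z down
def mouth(y,z=.064): return HG-.062*EX+y*EY+[0,0,z]
E
python3 - <<'E'
from h import *
# pre-insert: grip at y=-0.24 , high z
print(np.linalg.det(INS)); need(mouth(-.24,.16)+[0,0,-.057],INS); print(mouth(-.24), manip.state()["joint_pos"].round(2))
E
```

```text
0.9999999999999999
t 10.02 pos [ 0.491  -0.3484  0.1917] F [-0.3  0.6 -0.6] w 0.091 gf 58.5
shift [239.3  72.1 -35.9] turn [-1.13 30.12 -5.32]
[ 0.53843108 -0.11684568  0.064     ] [-0.53 -0.19  1.93 -0.46  1.12 -0.5 ]
```

Emit:
play_rows:
  steps:
    - [[15,5,-3,0,4,-1],[40,12,-6,-0.2,8,-2],[70,21,-10,-0.3,12,-3],[100,30,-15,-0.4,16,-4],[130,39,-20,-0.6,20,-4.5],[160,48,-24,-0.8,24,-5],[190,57,-28,-1,28,-5.3],[220,66,-33,-1.1,30.1,-5.3],[239,72,-36,-1.1,30.1,-5.3],[239,72,-36,-1.1,30.1,-5.3],[239,72,-36,-1.1,30.1,-5.3],[239,72,-36,-1.1,30.1,-5.3]]

```text
time: 11.02
tool_pos: [0.5359, -0.1161, 0.0988]
tool_rot: [-0.004, 0.632, 0.775, -0.001]
contact_force: [-0.1, -0.8, -1.2]
gripper_width: 0.092
grasp_force: 58.5
```

Run:
```python
from h import *
need(mouth(-.24)+[0,0,-.057],INS)
P=cloud("top",np.load("pics/top0.npy")); 
for n,(r0,r1,c0,c1) in dict(muffin=(135,172,262,305),salt=(145,172,306,332)).items():
    q=P[r0:r1,c0:c1].reshape(-1,3); q=q[(q[:,2]>.03)&(q[:,2]<.12)]; print(n,q.min(0).round(3),q.max(0).round(3)); 
    L=q-HG; print("  stand frame",(L@EX).min().round(3),(L@EX).max().round(3),(L@EY).min().round(3),(L@EY).max().round(3))
p,d=vision.grab_frame("top");q,e=vision.grab_frame("side")
cv2.imwrite("pics/t4raw.png",p);cv2.imwrite("pics/s4raw.png",q)
for n in("top","side"): print(n,np.round(proj(n,mouth(-.108,.16)),1),np.round(proj(n,mouth(-.046,.064)),1),np.round(proj(n,mouth(-.24,.16)),1))
a=cv2.resize(q[160:240,250:330],(400,400),interpolation=cv2.INTER_CUBIC)
b=cv2.resize(p[190:270,215:295],(400,400),interpolation=cv2.INTER_CUBIC); cv2.imwrite("pics/v4.png",np.hstack([a,b]))
```

```text
t 11.02 pos [ 0.5359 -0.1161  0.0988] F [-0.1 -0.8 -1.2] w 0.092 gf 58.5
shift [-1.6  3.  91.7] turn [-0.37 -0.23 -0.02]
muffin [ 0.695 -0.117  0.036] [ 0.775 -0.036  0.077]
  stand frame 0.097 0.179 -0.281 -0.198
salt [ 0.7   -0.202  0.03 ] [ 0.737 -0.162  0.093]
  stand frame 0.082 0.122 -0.359 -0.321
top [250.  228.9] [228.5 233.6] [301.8 219.2]
side [288.6 176.8] [286.6 213.5] [288.9 160.9]
```

View pics/v4.png

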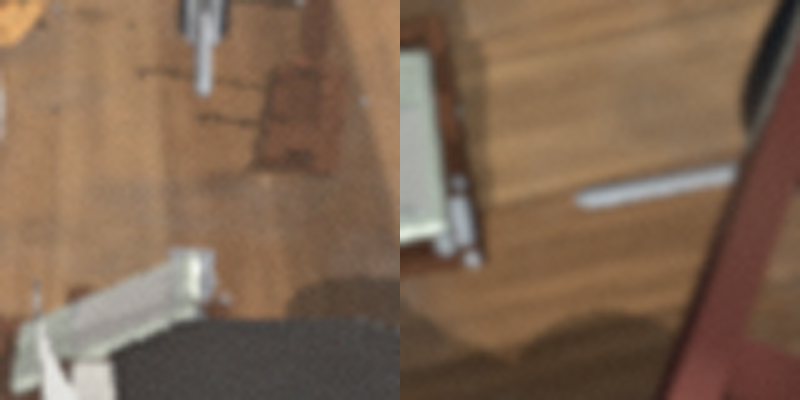

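The side crop shows the rod tip at (204,97), and the top crop shows it at (575,200). Both are on the hole line within 1 to 3 mm, and the muffin and shaker are well clear. I go down to hole height.

Emit:
play_rows:
  steps:
    - [[-1.6,3,15,-0.4,-0.2,0],[-1.6,3,35,-0.4,-0.2,0],[-1.6,3,55,-0.4,-0.2,0],[-1.6,3,75,-0.4,-0.2,0],[-1.6,3,87,-0.4,-0.2,0],[-1.6,3,92,-0.4,-0.2,0],[-1.6,3,92,-0.4,-0.2,0],[-1.6,3,92,-0.4,-0.2,0],[-1.6,3,92,-0.4,-0.2,0],[-1.6,3,92,-0.4,-0.2,0]]

```text
time: 11.95
tool_pos: [0.5402, -0.117, 0.0088]
tool_rot: [0.002, 0.632, 0.775, 0.001]
contact_force: [-0.2, -0.2, -0.5]
gripper_width: 0.09
grasp_force: 58.5
```

```bash
cat > look.py <<'E'
from h import *
import sys
yg=float(sys.argv[1]); need(mouth(yg)+[0,0,-.057],INS)
p,d=vision.grab_frame("top");q,e=vision.grab_frame("side")
s=manip.state(); T=rot(s["tool_rot"]).as_matrix(); g=s["tool_pos"]-.057*T[:,2]
L=g-HG; print("grip in stand",(L@EX).round(4),(L@EY).round(4),g[2].round(4),"axis pitch",np.degrees(np.arcsin(T[2,0])).round(2))
for n in("top","side"): print(n,"tip pred",np.round(proj(n,g+.132*T[:,0]),1),"mouth",np.round(proj(n,mouth(-.046)),1))
u,v=[int(t) for t in proj("side",g+.132*T[:,0])];a=cv2.resize(q[v-25:v+25,u-25:u+25],(400,400),interpolation=cv2.INTER_CUBIC);print("side org",u-25,v-25)
u,v=[int(t) for t in proj("top",g+.132*T[:,0])];b=cv2.resize(p[v-25:v+25,u-25:u+25],(400,400),interpolation=cv2.INTER_CUBIC);print("top org",u-25,v-25)
cv2.imwrite(sys.argv[2],np.hstack([a,b]))
P=cloud("top",d); l=np.stack([(P-HG)@EX,(P-HG)@EY,P[...,2]],-1); m=(np.abs(l[...,0]+.062)<.02)&(l[...,1]<-.06)&(l[...,2]>.045)&(l[...,2]<.085); r=l[m]*1000
h,b=np.histogram(r[:,1],bins=np.arange(-200,-50,15)); 
for i in range(len(h)):
    k=(r[:,1]>=b[i])&(r[:,1]<b[i+1])
    if h[i]>4: print("rod top seen y",b[i],"x %.1f z %.1f n %d"%(r[k,0].mean(),np.median(r[k,2]),h[i]))
E
python3 look.py -.24 pics/v5.png
```

```text
t 11.95 pos [ 0.5402 -0.117   0.0088] F [-0.2 -0.2 -0.5] w 0.09 gf 58.5
shift [ 0.5 -1.7  1.8] turn [ 0.22  0.05 -0.03]
grip in stand -0.0607 -0.2402 0.0654 axis pitch -0.03
top tip pred [250.5 229.1] mouth [228.5 233.6]
side tip pred [286.4 203.6] mouth [286.6 213.5]
side org 261 178
top org 225 204
rod top seen y -200 x -59.8 z 69.0 n 6
rod top seen y -185 x -60.6 z 68.5 n 18
rod top seen y -170 x -60.3 z 68.5 n 18
rod top seen y -155 x -60.5 z 68.2 n 21
rod top seen y -140 x -60.2 z 67.4 n 18
rod top seen y -125 x -60.4 z 68.2 n 17
```

View pics/v5.png

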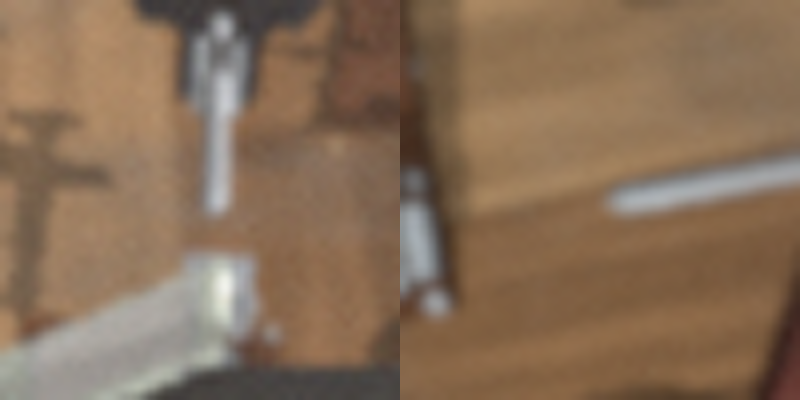

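The side crop shows the tip at (217,212) and the top crop at (612,205). With the depth, the rod axis is at x ≈ -60.5 and z ≈ 64 and is level. I advance to just before the mouth and settle.

Emit:
play_rows:
  steps:
    - [[10,0,0,0,0,0],[20,0,0,0,0,0],[30,0,0,0,0,0],[40,0,0,0,0,0],[45,0,0,0,0,0],[45,0,0,0,0,0],[45,0,0,0,0,0],[45,0,0,0,0,0],[45,0,0,0,0,0],[45,0,0,0,0,0]]

```text
time: 12.88
tool_pos: [0.5301, -0.0728, 0.0073]
tool_rot: [0.0, 0.632, 0.775, 0.001]
contact_force: [-1.0, 0.2, -0.9]
gripper_width: 0.091
grasp_force: 58.5
```

```bash
python3 look.py -.195 pics/v6.png; python3 -c "
from h import *
need(mouth(-.195)+[0,0,-.057],INS)"
```

```text
t 12.88 pos [ 0.5301 -0.0728  0.0073] F [-1.   0.2 -0.9] w 0.091 gf 58.5
shift [ 0.2 -0.8  0.3] turn [ 0.1  -0.02 -0.06]
grip in stand -0.0614 -0.1952 0.0643 axis pitch 0.03
top tip pred [234.5 232.2] mouth [228.5 233.6]
side tip pred [286.4 210.7] mouth [286.6 213.5]
side org 261 185
top org 209 207
rod top seen y -140 x -61.0 z 67.0 n 9
rod top seen y -125 x -61.1 z 67.1 n 20
rod top seen y -110 x -61.3 z 66.2 n 20
rod top seen y -95 x -61.1 z 67.3 n 19
rod top seen y -80 x -61.0 z 65.8 n 18
t 12.98 pos [ 0.5301 -0.0728  0.0073] F [-0.2 -0.6 -1.1] w 0.095 gf 58.5
shift [ 0.1 -0.7  0.3] turn [ 0.09 -0.03 -0.06]
```

Emit:
play_rows:
  steps:
    - [[0,-0.7,-1.5,0,0,0],[0,-0.7,-1.5,0,0,0],[5,-0.7,-1.5,0,0,0],[10,-0.7,-1.5,0,0,0],[15,-0.7,-1.5,0,0,0],[20,-0.7,-1.5,0,0,0],[25,-0.7,-1.5,0,0,0],[30,-0.7,-1.5,0,0,0],[35,-0.7,-1.5,0,0,0],[35,-0.7,-1.5,0,0,0]]

```text
time: 13.82
tool_pos: [0.5219, -0.0373, 0.0087]
tool_rot: [0.0, 0.632, 0.775, 0.001]
contact_force: [0.8, 0.5, -1.2]
gripper_width: 0.095
grasp_force: 58.5
```

```bash
python3 look.py -.16 pics/v7.png
```

```text
t 13.82 pos [ 0.5219 -0.0373  0.0087] F [ 0.8  0.5 -1.2] w 0.095 gf 58.5
shift [-1.2  0.1  1.7] turn [ 0.08 -0.05  0.02]
grip in stand -0.0621 -0.1596 0.0658 axis pitch 0.02
top tip pred [221.9 234.8] mouth [228.5 233.6]
side tip pred [286.6 216. ] mouth [286.6 213.5]
side org 261 190
top org 196 209
rod top seen y -95 x -62.7 z 67.4 n 6
rod top seen y -80 x -62.0 z 68.0 n 19
```

No force, and the tip is already through the right bracket. I continue.

Emit:
play_rows:
  steps:
    - [[6,0,0,0,0,0],[12,0,0,0,0,0],[18,0,0,0,0,0],[24,0,0,0,0,0],[30,0,0,0,0,0],[36,0,0,0,0,0],[42,0,0,0,0,0],[48,0,0,0,0,0],[48,0,0,0,0,0]]

```text
time: 14.67
tool_pos: [0.5122, 0.0098, 0.0087]
tool_rot: [0.0, 0.631, 0.775, 0.001]
contact_force: [0.1, 0.4, -0.2]
gripper_width: 0.093
grasp_force: 58.6
```

Emit:
play_rows:
  steps:
    - [[6,0,0,0,0,0],[12,0,0,0,0,0],[18,0,0,0,0,0],[24,0,0,0,0,0],[30,0,0,0,0,0],[36,0,0,0,0,0],[42,0,0,0,0,0],[46,0,0,0,0,0],[46,0,0,0,0,0]]

```text
time: 15.42
tool_pos: [0.503, 0.0546, 0.0088]
tool_rot: [0.0, 0.632, 0.775, 0.001]
contact_force: [-0.4, -0.3, 0.1]
gripper_width: 0.092
grasp_force: 58.6
```

```bash
python3 look.py -.065 pics/v8.png
```

```text
t 15.42 pos [0.503  0.0546 0.0088] F [-0.4 -0.3  0.1] w 0.092 gf 58.6
shift [-0.   0.   1.8] turn [ 0.08 -0.04  0.02]
grip in stand -0.062 -0.0657 0.0658 axis pitch 0.02
top tip pred [188.7 240.9] mouth [228.5 233.6]
side tip pred [286.1 232.4] mouth [286.6 213.5]
side org 261 207
top org 163 215
```

The rod is through with no resistance: the tip should be ~20 mm beyond the left bracket. I release and retreat upward.

Emit:
play_rows:
  claw: 0
  steps:
    - [[0,0,0,0,0,0],[0,0,0,0,0,0],[0,0,0,0,0,0],[0,0,0,0,0,0],[0,0,0,0,0,0],[0,0,-10,0,0,0],[0,0,-30,0,0,0],[0,0,-60,0,0,0],[0,0,-80,0,0,0],[-30,0,-80,0,0,0],[-65,0,-80,0,0,0],[-100,0,-80,0,0,0]]

```text
time: 16.52
tool_pos: [0.5242, -0.0451, 0.0907]
tool_rot: [0.002, 0.631, 0.776, 0.001]
contact_force: [0.5, 0.2, -0.5]
gripper_width: 0.5
grasp_force: 0.0
```

Emit:
play_rows:
  claw: -1
  steps:
    - [[0,0,0,0,0,0],[0,0,0,0,0,0],[0,0,0,0,0,0],[0,0,0,0,0,0],[0,0,0,0,0,0]]

```text
time: 16.93
tool_pos: [0.523, -0.0431, 0.0887]
tool_rot: [0.0, 0.631, 0.776, 0.001]
contact_force: [-0.3, 0.8, -0.1]
gripper_width: -0.001
grasp_force: 0.0
```

Run:
```python
from h import *
need(mouth(-.165,.010),INS)
p,d=vision.grab_frame("top");q,e=vision.grab_frame("side")
for y in(-.124,.067): print(np.round(proj("top",mouth(y)),1),np.round(proj("side",mouth(y)),1))
a=cv2.resize(q[180:250,255:325],(400,400),interpolation=cv2.INTER_CUBIC)
b=cv2.resize(p[195:265,180:280],(571,400),interpolation=cv2.INTER_CUBIC); cv2.imwrite("pics/v9.png",cv2.resize(np.hstack([a,b]),(800,330)))
P=cloud("top",d); l=np.stack([(P-HG)@EX,(P-HG)@EY,P[...,2]],-1); m=(np.abs(l[...,0]+.062)<.02)&(l[...,1]<-.055)&(l[...,2]>.045)&(l[...,2]<.085); r=l[m]*1000
for i in range(-140,-50,10):
    k=(r[:,1]>=i)&(r[:,1]<i+10)
    if k.sum()>3: print(i,"x %.1f z %.1f n %d"%(r[k,0].mean(),np.median(r[k,2]),k.sum()))
```

```text
t 16.93 pos [ 0.523  -0.0431  0.0887] F [-0.3  0.8 -0.1] w -0.001 gf 0.0
shift [-0.4  0.1 78.7] turn [ 0.08 -0.05  0.06]
[256.2 228.5] [286.9 201.7]
[188.6 240.9] [286.1 233.1]
-130 x -60.2 z 69.3 n 5
-90 x -63.0 z 65.1 n 12
-80 x -62.1 z 65.2 n 12
-70 x -62.8 z 66.4 n 14
-60 x -62.4 z 65.6 n 6
```

View pics/v9.png

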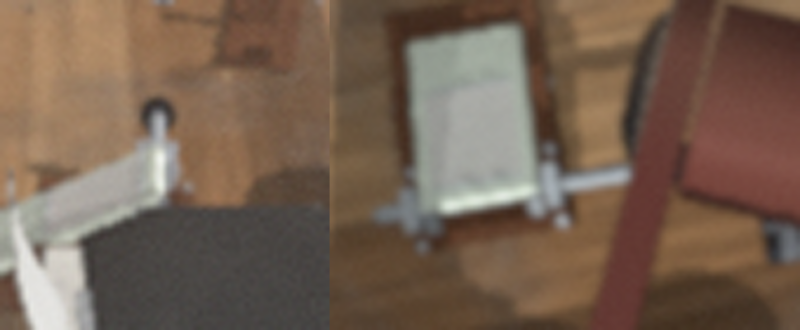

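The top crop shows the tip protruding at (380,215), left of the left bracket. The side crop shows the knob at (158,112). I go down behind the knob, then push.

Emit:
play_rows:
  steps:
    - [[0,0,20,0,0,0],[0,0,45,0,0,0],[0,0,65,0,0,0],[0,0,78,0,0,0],[0,0,78,0,0,0],[0,0,78,0,0,0],[10,0,78,0,0,0],[20,0,78,0,0,0],[25,0,78,0,0,0],[30,0,78,0,0,0],[35,0,78,0,0,0]]

```text
time: 17.95
tool_pos: [0.517, -0.0096, 0.0117]
tool_rot: [0.001, 0.632, 0.775, 0.001]
contact_force: [1.2, -2.0, 1.9]
gripper_width: -0.001
grasp_force: 1.3
```

Emit:
play_rows:
  steps:
    - [[5,0,0,0,0,0],[10,0,0,0,0,0],[15,0,0,0,0,0],[20,0,0,0,0,0],[25,0,0,0,0,0],[25,0,0,0,0,0]]

```text
time: 18.45
tool_pos: [0.5117, 0.0153, 0.0114]
tool_rot: [0.0, 0.632, 0.775, 0.001]
contact_force: [0.2, -1.4, -0.4]
gripper_width: -0.001
grasp_force: 0.0
```

```bash
cat > st.py <<'E'
from h import *
s=manip.state(); L=s["tool_pos"]-HG; print("stand x,y",(L@EX).round(4),(L@EY).round(4),"F along y",(s["contact_force"]@EY).round(1),"z",s["tool_pos"][2])
E
python3 st.py
```

```text
stand x,y -0.0615 -0.1051 F along y -1.4 z 0.01138885964169447
```

Emit:
play_rows:
  steps:
    - [[5,0,0,0,0,0],[10,0,0,0,0,0],[15,0,0,0,0,0],[20,0,0,0,0,0],[24,0,0,0,0,0],[28,0,0,0,0,0],[28,0,0,0,0,0]]

```text
time: 19.03
tool_pos: [0.5053, 0.0429, 0.0106]
tool_rot: [-0.0, 0.632, 0.775, 0.001]
contact_force: [0.4, 0.1, -0.1]
gripper_width: -0.001
grasp_force: 0.0
```

Emit:
play_rows:
  steps:
    - [[2,0,0,0,0,0],[4,0,0,0,0,0],[4,0,0,0,0,0],[4,0,0,0,0,0]]

```text
time: 19.37
tool_pos: [0.5049, 0.046, 0.0108]
tool_rot: [0.0, 0.632, 0.775, 0.001]
contact_force: [0.5, -0.8, -0.8]
gripper_width: -0.001
grasp_force: 0.0
```

```bash
python3 st.py
```

```text
stand x,y -0.0619 -0.0738 F along y -0.9 z 0.010839006626999631
```

Emit:
play_rows:
  steps:
    - [[2,0,0,0,0,0],[4,0,0,0,0,0],[4,0,0,0,0,0],[4,0,0,0,0,0]]

```text
time: 19.7
tool_pos: [0.5045, 0.0483, 0.0109]
tool_rot: [0.002, 0.632, 0.775, -0.0]
contact_force: [1.9, -6.6, -0.1]
gripper_width: -0.002
grasp_force: 3.1
```

```bash
python3 st.py
```

```text
stand x,y -0.0619 -0.0714 F along y -6.9 z 0.010940618593757723
```

Emit:
play_rows:
  steps:
    - [[2,0,0,0,0,0],[4,0,0,0,0,0],[4,0,0,0,0,0],[4,0,0,0,0,0]]

```text
time: 20.03
tool_pos: [0.5046, 0.048, 0.011]
tool_rot: [0.005, 0.631, 0.775, -0.003]
contact_force: [2.4, -22.0, -3.8]
gripper_width: -0.001
grasp_force: 10.6
```

```bash
python3 st.py
```

```text
stand x,y -0.0619 -0.0718 F along y -22.0 z 0.011034409067962554
```

Firm stop at 22 N, where the shoulder should meet the bracket. I back off and check.

Emit:
play_rows:
  steps:
    - [[-5,0,0,0,0,0],[-15,0,0,0,0,0],[-35,0,0,0,0,0],[-60,0,0,0,0,0],[-60,0,-40,0,0,0],[-90,0,-80,0,0,0],[-130,0,-110,0,0,0],[-170,0,-140,0,0,0],[-210,0,-150,0,0,0],[-210,0,-150,0,0,0]]

```text
time: 20.87
tool_pos: [0.5473, -0.1559, 0.1646]
tool_rot: [0.003, 0.633, 0.775, 0.001]
contact_force: [-0.2, 0.3, 0.3]
gripper_width: 0.0
grasp_force: 0.0
```

Run:
```python
from h import *
p,d=vision.grab_frame("top");q,e=vision.grab_frame("side")
a=cv2.resize(q[180:250,255:325],(330,330),interpolation=cv2.INTER_CUBIC)
b=cv2.resize(p[200:260,170:250],(440,330),interpolation=cv2.INTER_CUBIC); cv2.imwrite("pics/v10.png",np.hstack([a,b]))
print("pred tip +.130, shoulder -.046, knob end -.060 crop px",[((np.array(proj("top",mouth(y,.062)))-[170,200]+.5)*5.5+[330,0]).round(0) for y in(.130,-.046,-.060)])
L=cloud("top",d)-HG; l=np.stack([L@EX,L@EY,L[...,2]],-1)
m=(l[...,0]>-.055)&(l[...,0]<.01)&(np.abs(l[...,1])<.028)&(l[...,2]>.03)&(l[...,2]<.1); c=np.polyfit(l[m][:,0],l[m][:,2],1); print("tilt",np.degrees(np.arctan(-c[0])))
```

```text
pred tip +.130, shoulder -.046, knob end -.060 crop px [array([314., 250.]), array([655., 188.]), array([682., 183.])]
tilt 29.70798401275044
```

View pics/v10.png

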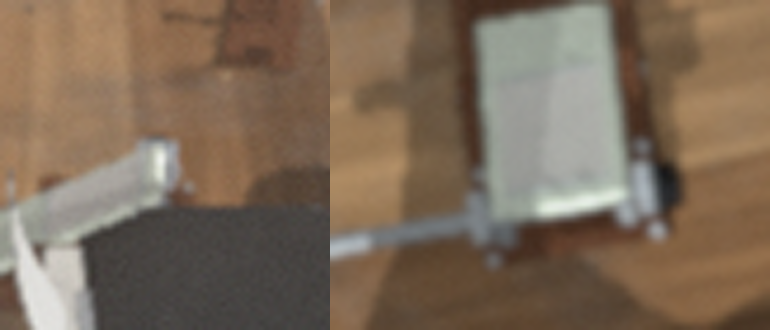

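The top crop shows the knob at (672,185) tight against the right bracket and the rod running out left past the left bracket. The board is up at 29.7°, and the robot is clear.

```bash
python3 -c "
from plant import order
print(order.job_done())"
```

```text
the job is handed in; nothing more can be done
None
```

The counter sign is up: I pressed the board to its stop, threaded the rod through both brackets and lugs, pushed it home with the knob against the right-hand bracket, let go, and handed the job in at about 21 s with no verdict returned.

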